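# Function-test the touchless switch on the wiring board

### The job

Function-test the touchless switch on the training board: push the station's green button fully in to switch the board on, then hold the fingertips straight above the middle of the switch's black round lens, about two centimetres off it, for two full seconds without touching the switch, and then push the red button fully in to switch the board off. Use the fingertips only: grasp and lift nothing, touch none of the other fittings, leave the loose things where they are, and finish clear of everything.

Things in the scene. Friction and masses are not known exactly. Their poses are not given: they have to be found in the camera images.
- board: Grey board 330 (x) x 580 (y) x 18 mm fixed flat on the bench; origin under its centre, x away from the robot, z up. A grey duct 42 mm wide, 41 mm high runs along y through its middle. Six boxes stand at x = -68 or 68, y = -102, 0 or 102 mm; which is where varies. At y = 205 and -205 mm sit the station and the breaker enclosure, either way round. All things fixed on it share its axes.
- touchless: The touchless switch: black 82 mm square box, 45 mm high, with a white 86 mm square plate 8 mm thick, and in the middle of it a glossy black round lens in a thin green ring. The only one with a black lens. Screwed to the board; origin at the centre of its underside.
- lens (a point): Centre of the outer face of the touchless switch's black lens (34 mm diameter, green ring 42 mm), 56 mm above the switch's underside and 3 mm proud of the white plate; z up.
- station: Start/stop station: cream and grey enclosure 152 (x) x 76 (y) x 56 mm high, screwed to the board, origin at the centre of its underside. On top along its x axis: the green button at +42 mm, a small amber lamp (20 mm, 4 mm high) in the middle, the red button at -42 mm.
- green_top (a point): Centre of the top of the green push-button (28 mm round). It stands 12 mm above the station's top when out, 5 mm when in. It moves straight down.
- red_top (a point): Centre of the top of the red push-button (28 mm round), same size. It stands 5 mm above the station's top when in (as at the start), 12 mm when out.
- green_button (a joint): How far the green button is in, m: 0 is out (board off, as at the start), 0.007 fully in (board on). The two buttons are interlocked: pushing one in brings the other out by as much, and they stay where they are left. Either needs 3 to 6 N, with no spring back, and comes to a hard stop at the end of its 7 mm travel.
- rocker: Twin rocker switch: same box and white plate with two white rockers, 62 mm high in all. Leave alone. Origin under its centre.
- dimmer: Dimmer: same box and plate with a white round knob, 70 mm high in all. Leave alone. Origin under its centre.
- outlet: Socket outlet: same box and plate with a grey-white round face with two small holes, 56 mm high. Leave alone. Origin under its centre.
- motion: Motion detector: same box and plate with a cream dome, 77 mm high. Leave alone. Origin under its centre.
- breakers: Breaker enclosure, white, 150 x 74 mm, 66 mm high to its three blue toggles; leave alone. Origin under its centre.
- empty_box: Loose empty black box, open on top, 82 mm square, 45 mm high, standing on the board in one of the six places. Origin under its centre.
- screwdriver: Loose orange screwdriver, 190 mm, lying along the board's near edge.
- terminal_strip: Loose white terminal strip 18 x 95 x 15 mm, lying along the board's far edge.
- spare_box: Loose black box with white blank cover, 90 mm square, 51 mm high, on the bench to the right.
- carton: Loose white carton 75 x 110 x 60 mm on the bench to the right.
- tape_roll: Loose blue roll of tape, 64 mm across, 19 mm high, on the bench to the left.
- spray_can: Loose yellow spray can, 52 mm across, 130 mm high, on the bench to the left.

How it is judged:
On the way, in this order (a step that is already met when the one before it is completed fails the run):
1. the green button is pushed in (at least 5 of its 7 mm): board on (value of joint green_button above 0.005 m), for 0.1 s.
2. with the board on, the fingertips point at the lens from above (grasp point within 20 mm of the lens axis and 22 to 60 mm above the lens, which is fingertips some 3 to 40 mm off it) for 2 s (value of joint green_button above 0.005 m and horizontal distance between the grasp point and lens below 0.02 m and z of the grasp point in the frame of lens between 0.022 and 0.06 m), for 2 s.
3. the red button is pushed in again (green within 2 mm of fully out): board off (value of joint green_button below 0.002 m), for 0.1 s.
At the end, for the whole second after the job is handed in: The board is off (red in, green within 2 mm of fully out), the fingers are away from the lens, and every loose thing is at rest within 12 mm of where it started (value of joint green_button below 0.002 m and distance between the grasp point and lens above 0.03 m and not (distance of empty_box from where it was at the start of the episode above 0.012 m) and not (distance of screwdriver from where it was at the start of the episode above 0.012 m) and not (distance of terminal_strip from where it was at the start of the episode above 0.012 m) and not (distance of spare_box from where it was at the start of the episode above 0.012 m) and not (distance of carton from where it was at the start of the episode above 0.012 m) and not (distance of tape_roll from where it was at the start of the episode above 0.012 m) and not (distance of spray_can from where it was at the start of the episode above 0.012 m) and linear speed of each of empty_box, screwdriver, terminal_strip, spare_box, carton, tape_roll, spray_can below 0.02 m/s); the robot touches nothing.
It fails at once if the touchless switch is touched (contact force between any of the fingers, the arm and touchless above 0.5 N).
It fails at once if another fitting on the board is touched (rocker switch, dimmer, outlet, motion detector, breaker enclosure) (contact force between any of the fingers, the arm and rocker above 0.5 N or contact force between any of the fingers, the arm and dimmer above 0.5 N or contact force between any of the fingers, the arm and outlet above 0.5 N or contact force between any of the fingers, the arm and motion above 0.5 N or contact force between any of the fingers, the arm and breakers above 0.5 N).
It fails at once if the station is pushed with the arm or the gripper body instead of the fingers (contact force between the arm and station above 1 N).
It fails at once if a loose thing is lifted or moved by more than 12 mm (distance of any of empty_box, screwdriver, terminal_strip, spare_box, carton, tape_roll, spray_can from where it was at the start of the episode above 0.012 m).
It also fails if it takes over 48 s, if anything falls off the work surface, if the arm or the gripper's body presses on something with over 40 N, if the wrist force passes 120 N, or if a joint passes its speed limit or range.

### The arm

A 6-joint arm with a two-finger parallel gripper is mounted at the origin on the work surface. World frame = base frame: x ahead of the robot, y to its left, z up, the work surface at z = 0. Lengths are in m, angles in rad, forces in N, time in s.
With the tool pointing down it reaches from about 0.225 to 0.725 m from the base axis. Payload 3.1 kg.
Tool frame: the origin (TCP) lies on the centre line of the jaws, within the pads' length; the fingertips stand 25 mm ahead of it and the grasp point (between the pads) lies 6 mm ahead of it; z points along the fingers, x is the direction in which the jaws open and shut, and the axes are right-handed (so a half turn about z gives the same grasp; the last joint's range is limited). The gripper opens to 85 mm and grips with 20 to 120 N. Pads are 22 mm wide; open, the fingers measure 114 mm over their backs; the gripper's body (76 mm by 85 mm) begins 54 mm behind the grasp point. The pads swing forward as they close: fully open they stand 13 mm farther back than shut.
Start: joints at [-1.361, 0.048, 0.099, 1.622, 0, 1.443], TCP at [0.174, -0.495, 0.256] pointing down, gripper open.
Joint ranges: [-2.91, 2.91], [-0.99, 1.94], [-1.21, 1.42], [-2.12, 2.29], [-1.49, 1.47], [-3.14, 3.14]. Speed limits (rad/s): [2.79, 2.79, 3.14, 3.14, 3.14, 3.14].

### API

Orientations are given as a rotation vector (axis times angle).
In Python, from workcell import arm gives the robot as it stands. The module is installed in compiled form; this text tells all that it offers.
- The arm moves only by the tool servo_tool, never from a script. Its argument "targets" is a list of rows, each an object with "translation": the shift along the tool's x, y, z in mm, a list of three; "turn": the turn, a rotation vector about the tool's x, y, z in rad, a list of three; "jaw": the closure in counts, from 0 (fully open) to 255 (shut). A call has 1 to 5 rows; each row is the pose to reach, as a shift and turn from the pose commanded when the call began, along the tool's axes at that moment; what a row does not reach only later rows make up. A row lasts 1/8 s, in which the tool goes at most 62.5 mm and 10.7 degrees, less where a joint would pass 70% of its speed; a pose out of reach is approached as far as the arm can. A call with a gripper value outside its range is refused whole. The fingers move at their own pace and stop on an object; "grip_force" is the grip in N (left out, the last holds). Time passes only in rows, so rows that repeat a pose let the fingers close. It gives the time, the measured TCP pose, the force and the opening at its end, in the units of the state.
- arm.get_obs(): the state, without advancing time (a new reading comes with each control period).
- arm.get_image(name): name is "scene" or "top" or "wrist"; returns the picture (420x560x3 uint8, red, green, blue); there is no depth.
- arm.camera_model(name): a dict with "K" (3x3 intrinsics, pixels), "distortion" ([k1, k2, p1, p2, k3] as OpenCV has them; the pictures are not rectified), "rvec" (rotation vector, rad) and "tvec" (3), from world to camera coordinates, as OpenCV has them. Camera axes: x right, y down, z forward; pixel columns grow to the right and rows downward; lengths in m; the calibration is good to about 2 mm. A picture is of the moment at which its call begins: read the wrist's pose just before it. camera_model takes no time and is no camera call; for the wrist camera it gives the pose at the moment of the call.
- arm.hand_in(): hands the job in, once; it reports no verdict.
The state is a dict: "clock": time; "q": joint angles; "qd": joint speeds; "effort": joint torques, N m; "tcp_pos": TCP position; "tool_rot": TCP orientation; "wrist_force": force on the tool from outside, world axes, zero at the start; "wrist_torque": the same for the moment, N m; "gripper_width": opening from 0.0 (shut) to 1.0 (fully open).
Only numpy, scipy, OpenCV 4.12 (cv2) and the standard library are available. Lean on these libraries where they do the work, as an engineer would, in place of code of your own. Each camera call takes 0.05 s, during which the arm holds its last target.

## Working session

There is one attempt and no reset: what is moved stays moved. The work goes in short steps, Python scripts to look and compute and a tool call to move; the robot and the scene stay as the last step left them, time stands still between calls to the robot, and variables do not carry over. Pictures are saved under pics/ and viewed, and the job is handed in when it is done.

Besides the shell and the picture viewer there is one more tool, called after "Emit:" as name(argument=value, ...), one argument or row to a line, values as JSON. servo_tool: Moves the arm, as the interface text tells. Its arguments: {"type":"object","properties":{"targets":{"type":"array"},"grip_force":{"type":"number"}},"required":["targets"]}

```bash
mkdir -p pics; python3 - <<'E'
from workcell import arm
import cv2
o=arm.get_obs();print({k:o[k] for k in('clock','tcp_pos','tool_rot','wrist_force','gripper_width')})
for n in('top','scene'):
    cv2.imwrite(f'pics/{n}0.png',arm.get_image(n)[:,:,::-1]); m=arm.camera_model(n);print(m)
E
```

```text
{'clock': 0.0, 'tcp_pos': array([ 0.17388569, -0.49477807,  0.25509302]), 'tool_rot': array([-2.5619513 ,  1.81540402,  0.0027564 ]), 'wrist_force': array([ 0.34711043, -0.51209987,  1.02636366]), 'gripper_width': 0.9972460538919309}
{'K': array([[400.82791739,   0.        , 282.04678713],
       [  0.        , 400.82791739, 212.86772322],
       [  0.        ,   0.        ,   1.        ]]), 'distortion': array([-0.04542392,  0.        ,  0.        ,  0.        ,  0.        ]), 'rvec': array([ 2.14850276, -2.1882701 ,  0.10674654]), 'tvec': array([8.22180343e-04, 5.21962516e-01, 1.11670194e+00])}
{'K': array([[411.51334664,   0.        , 287.84260739],
       [  0.        , 411.51334664, 213.84319808],
       [  0.        ,   0.        ,   1.        ]]), 'distortion': array([-0.05457028,  0.        ,  0.        ,  0.        ,  0.        ]), 'rvec': array([ 2.02745166,  1.54312175, -0.53076791]), 'tvec': array([-0.14718443, -0.32647904,  1.54276867])}
```

View pics/top0.png

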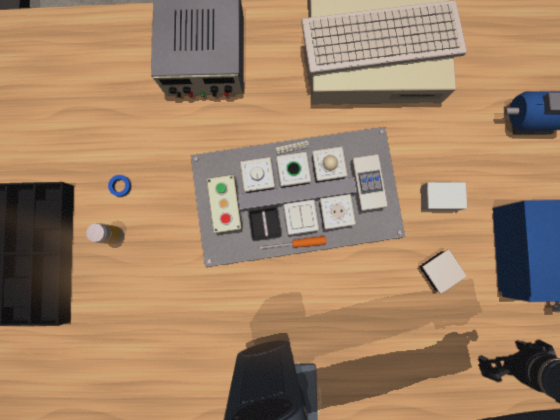

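View pics/scene0.png

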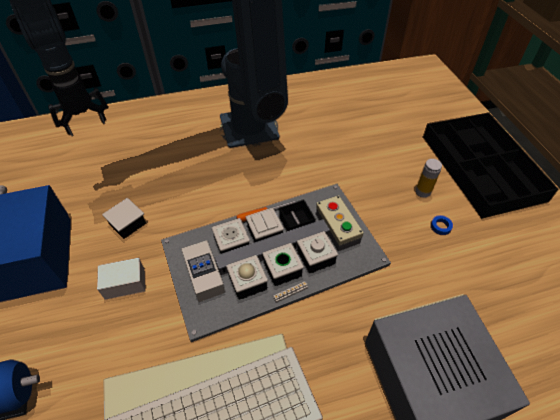

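The top view shows the station on the left, with green near (221,188) and red near (226,218). The lens is near (293,168), in the middle of the far row. Next I'll measure them by colour blobs in both views.

```bash
cat > h.py <<'E'
import numpy as np, cv2
def ray(m,uv):
    n=cv2.undistortPoints(np.array([[uv]],float),m['K'],m['distortion'])[0,0]
    R=cv2.Rodrigues(m['rvec'])[0]; return -R.T@m['tvec'], R.T@np.r_[n,1]
def onz(m,uv,z):
    c,d=ray(m,uv); return c+d*(z-c[2])/d[2]
def tri(m1,u1,m2,u2):
    c1,d1=ray(m1,u1);c2,d2=ray(m2,u2)
    s=np.linalg.lstsq(np.c_[d1,-d2],c2-c1,rcond=None)[0]
    a,b=c1+s[0]*d1,c2+s[1]*d2; return (a+b)/2,np.linalg.norm(a-b)
def blobs(mask,off,amin=8):
    n,l,s,c=cv2.connectedComponentsWithStats(mask.astype(np.uint8))
    return [(np.round(c[i]+off,1),s[i,4],tuple(s[i,2:4])) for i in range(1,n) if s[i,4]>=amin]
E
python3 - <<'E'
from workcell import arm
from h import *
roi={'top':(190,125,405,270),'scene':(160,180,390,340)}
for n in roi:
    im=cv2.imread(f'pics/{n}0.png');x0,y0,x1,y1=roi[n];c=im[y0:y1,x0:x1]
    h,s,v=[a.astype(int) for a in cv2.split(cv2.cvtColor(c,cv2.COLOR_BGR2HSV))]
    print(n,'green',blobs((h>45)&(h<90)&(s>100)&(v>50),(x0,y0)))
    print(n,'red',blobs(((h<6)|(h>172))&(s>150)&(v>70),(x0,y0)))
    print(n,'amber',blobs((h>8)&(h<25)&(s>110)&(v>120),(x0,y0)))
    cv2.imwrite(f'pics/{n}z.png',cv2.resize(c,None,fx=3.4,fy=3.4,interpolation=cv2.INTER_CUBIC))
E
```

```text
top green [(array([293. , 168.2]), np.int32(56), (np.int32(14), np.int32(14))), (array([220.9, 187.9]), np.int32(62), (np.int32(9), np.int32(9)))]
top red [(array([225. , 218.1]), np.int32(63), (np.int32(9), np.int32(9)))]
top amber [(array([272.5, 134.3]), np.int32(3300), (np.int32(215), np.int32(30))), (array([399.5, 175.6]), np.int32(547), (np.int32(14), np.int32(65))), (array([306.6, 253.2]), np.int32(4096), (np.int32(215), np.int32(109))), (array([223.2, 203. ]), np.int32(31), (np.int32(7), np.int32(7))), (array([403.6, 221. ]), np.int32(20), (np.int32(2), np.int32(13))), (array([309.2, 241.5]), np.int32(266), (np.int32(33), np.int32(12)))]
scene green [(array([346.3, 225.5]), np.int32(63), (np.int32(10), np.int32(8))), (array([282.9, 259.4]), np.int32(56), (np.int32(15), np.int32(13)))]
scene red [(array([332.6, 205.6]), np.int32(52), (np.int32(9), np.int32(8)))]
scene amber [(array([248.8, 218.3]), np.int32(9450), (np.int32(230), np.int32(160))), (array([339., 216.]), np.int32(31), (np.int32(7), np.int32(5))), (array([322.9, 313.5]), np.int32(6496), (np.int32(189), np.int32(74)))]
```

View pics/topz.png

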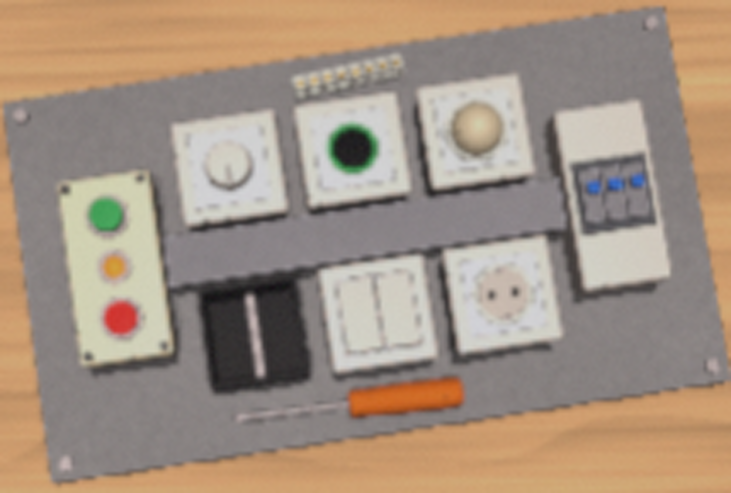

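```bash
python3 - <<'E'
from workcell import arm
from h import *
np.set_printoptions(precision=4,suppress=True)
t,s=arm.camera_model('top'),arm.camera_model('scene')
P={}
for n,a,b,z in[('green',(220.9,187.9),(346.3,225.5),.086),('red',(225,218.1),(332.6,205.6),.079),('lens',(293,168.2),(282.9,259.4),.074),('amber',(223.2,203),(339,216),.078)]:
    a1,b1=onz(t,a,z),onz(s,b,z);print(n,a1,b1,*tri(t,a,s,b));P[n]=a1
d=P['green']-P['red'];print('g-r',np.linalg.norm(d[:2]),'yaw',np.degrees(np.arctan2(d[1],d[0])))
d=d[:2]/np.linalg.norm(d[:2]);v=(P['lens']-(P['green']+P['red'])/2)[:2];print('lens rel station, board axes',v@d, v@[-d[1],d[0]])
o=arm.get_obs();R=cv2.Rodrigues(o['tool_rot'])[0];print(R)
E
```

```text
green [0.5873 0.1565 0.086 ] [0.5903 0.1566 0.086 ] [0.588  0.1574 0.0826] 0.0008788074575505442
red [0.5051 0.1466 0.079 ] [0.5065 0.1463 0.079 ] [0.5053 0.1469 0.0774] 0.00013001109206740123
lens [ 0.6406 -0.0414  0.074 ] [ 0.6437 -0.0416  0.074 ] [ 0.6414 -0.0412  0.0704] 0.0004681057345214871
amber [0.5467 0.1515 0.078 ] [0.5473 0.1515 0.078 ] [0.5468 0.1516 0.0774] 0.00011942441891308428
g-r 0.08274597308238066 yaw 6.864689753097085
lens rel station, board axes 0.07067375730250398 -0.20276591581072065
[[ 0.3314 -0.9435 -0.0004]
 [-0.9435 -0.3314  0.0021]
 [-0.0021 -0.0003 -1.    ]]
```

Emit:
servo_tool(
  targets=[
    {"translation":[-37,-47,0],"turn":[0,0,-0.17],"jaw":255},
    {"translation":[-74,-94,0],"turn":[0,0,-0.34],"jaw":255},
    {"translation":[-111,-141,0],"turn":[0,0,-0.51],"jaw":255},
    {"translation":[-148,-188,0],"turn":[0,0,-0.68],"jaw":255},
    {"translation":[-185,-235,0],"turn":[0,0,-0.85],"jaw":255},
  ],
  grip_force=40,
)

```text
clock: 0.72
tcp_pos: [0.3349, -0.2411, 0.2558]
tool_rot: [-3.085, 0.59, 0.0]
wrist_force: [0.0, 0.0, -0.9]
gripper_width: -0.002
```

```bash
cat >> h.py <<'E'
def delta(o,tgt,yaw=None):
    R=cv2.Rodrigues(o['tool_rot'])[0]; np.set_printoptions(precision=4,suppress=True)
    print('t',o['clock'],'tcp',o['tcp_pos'],'F',o['wrist_force'],'w',o['gripper_width'],'q',o['q'])
    print('tilt',R[:,2],'yaw x',np.arctan2(R[1,0],R[0,0]))
    print('shift mm',R.T@(np.array(tgt)-o['tcp_pos'])*1000)
E
python3 - <<'E'
from workcell import arm
from h import *
delta(arm.get_obs(),[.588,.157,.2])
E
```

```text
t 0.725 tcp [ 0.3349 -0.2411  0.2558] F [ 0.0139  0.0453 -0.8787] w -0.002109606526506652 q [-0.7869 -0.2436 -0.1714  1.6432  0.0002  1.1619]
tilt [ 0.      0.0003 -1.    ] yaw x -0.3779984263455741
shift mm [  88.2867 -463.3799   55.9408]
```

Emit:
servo_tool(
  targets=[
    {"translation":[9,-46,0],"turn":[0,0,-0.1],"jaw":255},
    {"translation":[18,-92,0],"turn":[0,0,-0.2],"jaw":255},
    {"translation":[27,-138,0],"turn":[0,0,-0.3],"jaw":255},
    {"translation":[36,-184,0],"turn":[0,0,-0.4],"jaw":255},
    {"translation":[45,-230,0],"turn":[0,0,-0.5],"jaw":255},
  ],
)

```text
clock: 1.35
tcp_pos: [0.4625, -0.0449, 0.2558]
tool_rot: [3.136, 0.189, -0.001]
wrist_force: [0.1, -0.4, 0.3]
gripper_width: -0.0
```

```bash
python3 - <<'E'
from workcell import arm
from h import *
delta(arm.get_obs(),[.588,.157,.2])
E
```

```text
t 1.35 tcp [ 0.4625 -0.0449  0.2558] F [ 0.0965 -0.4089  0.2762] w -0.0002417244810193781 q [-0.2411 -0.108  -0.0542  1.6252 -0.0002  1.2093]
tilt [-0.0006 -0.     -1.    ] yaw x 0.1204580448537425
shift mm [ 148.8519 -185.3352   55.7321]
```

Emit:
servo_tool(
  targets=[
    {"translation":[35,-44,0],"turn":[0,0,0],"jaw":255},
    {"translation":[70,-88,5],"turn":[0,0,0],"jaw":255},
    {"translation":[105,-132,20],"turn":[0,0,0],"jaw":255},
    {"translation":[140,-175,40],"turn":[0,0,0],"jaw":255},
    {"translation":[149,-185,56],"turn":[0,0,0],"jaw":255},
  ],
)

```text
clock: 1.98
tcp_pos: [0.5887, 0.1575, 0.1976]
tool_rot: [-3.136, -0.189, 0.004]
wrist_force: [-0.4, -1.4, -0.1]
gripper_width: 0.001
```

Emit:
servo_tool(
  targets=[
    {"translation":[0,0,0],"turn":[0,0,0],"jaw":255},
    {"translation":[0,0,0],"turn":[0,0,0],"jaw":255},
  ],
)

```text
clock: 2.22
tcp_pos: [0.5881, 0.1535, 0.201]
tool_rot: [3.136, 0.182, -0.0]
wrist_force: [-0.1, -0.1, 0.1]
gripper_width: -0.002
```

```bash
python3 - <<'E'
from workcell import arm
from h import *
o=arm.get_obs();delta(o,[.588,.157,.12])
m=arm.camera_model('wrist');im=arm.get_image('wrist')
cv2.imwrite('pics/w1.png',im[:,:,::-1])
cv2.imwrite('pics/s1.png',cv2.resize(arm.get_image('scene')[140:340,160:430,::-1],None,fx=2.9,fy=2.9))
h,s,v=[a.astype(int) for a in cv2.split(cv2.cvtColor(im,cv2.COLOR_RGB2HSV))]
for n,mk,z in(('green',(h>45)&(h<90)&(s>100)&(v>50),.086),('red',((h<6)|(h>172))&(s>150)&(v>70),.079)):
  for b in blobs(mk,(0,0),60): print(n,b,onz(m,b[0],z),onz(m,b[0],.074))
E
```

```text
t 2.225 tcp [0.5881 0.1535 0.201 ] F [-0.1257 -0.051   0.0763] w -0.0019918249445106707 q [ 0.1453  0.2599  0.2262  1.5371 -0.0006  1.6004]
tilt [ 0.     -0.0006 -1.    ] yaw x 0.11571828455525385
shift mm [ 0.3038 -3.5043 80.9536]
green (array([277.6, 204.4]), np.int32(901), (np.int32(34), np.int32(34))) [0.5885 0.1587 0.086 ] [0.589  0.1549 0.074 ]
red (array([176.9, 204.2]), np.int32(805), (np.int32(33), np.int32(31))) [0.5056 0.147  0.079 ] [0.5041 0.1452 0.074 ]
red (array([552.5, 226.3]), np.int32(155), (np.int32(15), np.int32(12))) [0.8259 0.1643 0.079 ] [0.8311 0.1628 0.074 ]
```

View pics/w1.png

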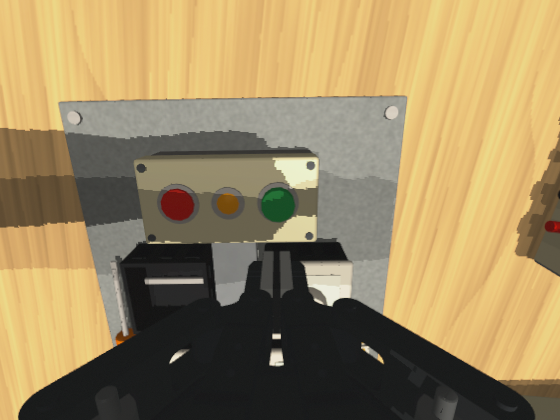

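View pics/s1.png

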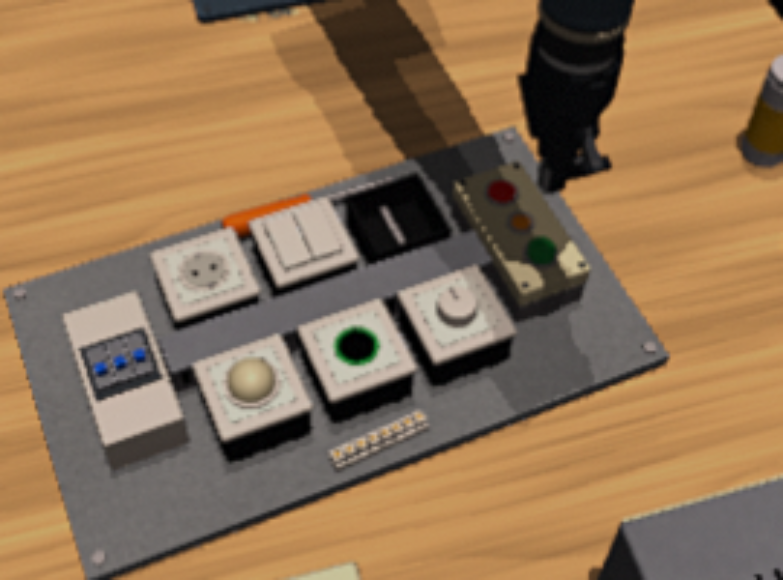

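The wrist view puts green at (277,204) and red at (177,204). They project to (0.588, 0.158) and (0.506, 0.147), which agrees with the top and scene views. I'll go down over the green button.

Emit:
servo_tool(
  targets=[
    {"translation":[0,-4,20],"turn":[0,0,0],"jaw":255},
    {"translation":[0,-4,40],"turn":[0,0,0],"jaw":255},
    {"translation":[0,-4,60],"turn":[0,0,0],"jaw":255},
    {"translation":[0,-4,78],"turn":[0,0,0],"jaw":255},
    {"translation":[0,-4,80],"turn":[0,0,0],"jaw":255},
  ],
)

```text
clock: 2.95
tcp_pos: [0.587, 0.1579, 0.1191]
tool_rot: [3.136, 0.182, -0.004]
wrist_force: [0.2, 0.8, -0.4]
gripper_width: -0.0
```

Emit:
servo_tool(
  targets=[
    {"translation":[0,0,3],"turn":[0,0,0],"jaw":255},
    {"translation":[0,0,5],"turn":[0,0,0],"jaw":255},
    {"translation":[0,0,7],"turn":[0,0,0],"jaw":255},
  ],
)

```text
clock: 3.32
tcp_pos: [0.5885, 0.1588, 0.114]
tool_rot: [-3.136, -0.184, -0.002]
wrist_force: [0.8, -0.9, 0.6]
gripper_width: -0.006
```

Emit:
servo_tool(
  targets=[
    {"translation":[0,0,2],"turn":[0,0,0],"jaw":255},
    {"translation":[0,0,4],"turn":[0,0,0],"jaw":255},
    {"translation":[0,0,6],"turn":[0,0,0],"jaw":255},
  ],
)

```text
clock: 3.7
tcp_pos: [0.5882, 0.1588, 0.1081]
tool_rot: [-3.136, -0.184, -0.001]
wrist_force: [-0.7, -0.4, 2.6]
gripper_width: 0.001
```

Emit:
servo_tool(
  targets=[
    {"translation":[0,0,2],"turn":[0,0,0],"jaw":255},
    {"translation":[0,0,3],"turn":[0,0,0],"jaw":255},
    {"translation":[0,0,3],"turn":[0,0,0],"jaw":255},
  ],
)

```text
clock: 4.08
tcp_pos: [0.5882, 0.1588, 0.1043]
tool_rot: [-3.136, -0.184, -0.001]
wrist_force: [-0.1, 0.3, 3.3]
gripper_width: -0.001
```

Contact force is 3.3 N. The TCP should reach about 0.104 at full travel, so I'll press on in small steps until I feel the hard stop.

Emit:
servo_tool(
  targets=[
    {"translation":[0,0,1],"turn":[0,0,0],"jaw":255},
    {"translation":[0,0,1],"turn":[0,0,0],"jaw":255},
  ],
)

```text
clock: 4.32
tcp_pos: [0.5882, 0.1588, 0.1041]
tool_rot: [-3.136, -0.184, -0.001]
wrist_force: [-1.7, 0.4, 5.8]
gripper_width: 0.0
```

Emit:
servo_tool(
  targets=[
    {"translation":[0,0,1],"turn":[0,0,0],"jaw":255},
    {"translation":[0,0,1],"turn":[0,0,0],"jaw":255},
  ],
)

```text
clock: 4.58
tcp_pos: [0.5882, 0.1588, 0.104]
tool_rot: [-3.136, -0.184, -0.002]
wrist_force: [-2.9, -0.9, 8.9]
gripper_width: -0.004
```

The hard stop is at TCP 0.104 as expected, with force rising and no further motion. I'll rise and check.

Emit:
servo_tool(
  targets=[
    {"translation":[0,0,-10],"turn":[0,0,0],"jaw":255},
    {"translation":[0,0,-40],"turn":[0,0,0],"jaw":255},
    {"translation":[0,0,-80],"turn":[0,0,0],"jaw":255},
    {"translation":[0,0,-90],"turn":[0,0,0],"jaw":255},
    {"translation":[0,0,-90],"turn":[0,0,0],"jaw":255},
  ],
)

```text
clock: 5.2
tcp_pos: [0.5884, 0.1587, 0.1925]
tool_rot: [-3.136, -0.184, -0.002]
wrist_force: [-0.7, -0.4, 0.2]
gripper_width: 0.001
```

```bash
python3 - <<'E'
from workcell import arm
from h import *
o=arm.get_obs();delta(o,[.642,-.0415,.192])
m=arm.camera_model('wrist');im=arm.get_image('wrist')
cv2.imwrite('pics/w2.png',im[:,:,::-1])
h,s,v=[a.astype(int) for a in cv2.split(cv2.cvtColor(im,cv2.COLOR_RGB2HSV))]
for n,mk,z in(('green',(h>45)&(h<90)&(s>100)&(v>50),.079),('red',((h<6)|(h>172))&(s>150)&(v>70),.086)):
  for b in blobs(mk,(0,0),60): print(n,b,onz(m,b[0],.079),onz(m,b[0],.086))
E
```

```text
t 5.2 tcp [0.5884 0.1587 0.1925] F [-0.6573 -0.3965  0.2479] w 0.0011303244572303567 q [ 0.1536  0.263   0.2132  1.5199 -0.0001  1.6074]
tilt [ 0.0011  0.0001 -1.    ] yaw x 0.11694997303206715
shift mm [ 29.8445 205.1336   0.5702]
green (array([275.9, 211.8]), np.int32(826), (np.int32(33), np.int32(32))) [0.5883 0.1581 0.079 ] [0.588  0.1605 0.086 ]
red (array([171.1, 214.9]), np.int32(1006), (np.int32(37), np.int32(35))) [0.5041 0.1455 0.079 ] [0.5064 0.1483 0.086 ]
red (array([554.1, 233.9]), np.int32(117), (np.int32(12), np.int32(11))) [0.8221 0.1657 0.079 ] [0.8147 0.1679 0.086 ]
```

View pics/w2.png

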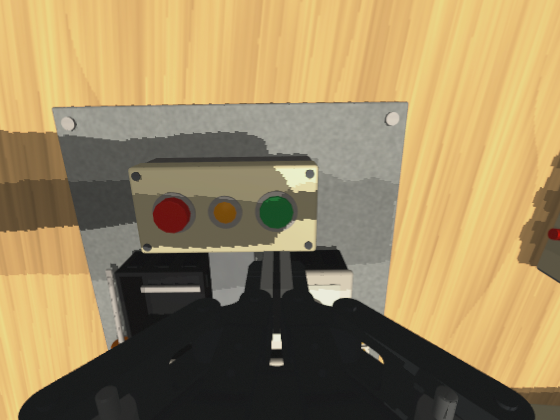

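The wrist view shows green now smaller (275,212) and red larger (171,215). That means green is in and red is out. Next I move above the lens.

Emit:
servo_tool(
  targets=[
    {"translation":[7,50,0],"turn":[0,0,0],"jaw":255},
    {"translation":[15,100,0],"turn":[0,0,0],"jaw":255},
    {"translation":[22,150,0],"turn":[0,0,0],"jaw":255},
    {"translation":[29,198,0],"turn":[0,0,0],"jaw":255},
    {"translation":[30,205,0],"turn":[0,0,0],"jaw":255},
  ],
)

```text
clock: 5.88
tcp_pos: [0.641, -0.0446, 0.189]
tool_rot: [-3.136, -0.177, 0.007]
wrist_force: [0.6, 0.5, -0.4]
gripper_width: -0.002
```

Emit:
servo_tool(
  targets=[
    {"translation":[0,0,0],"turn":[0,0,0],"jaw":255},
    {"translation":[0,0,0],"turn":[0,0,0],"jaw":255},
  ],
)

```text
clock: 6.12
tcp_pos: [0.6411, -0.0399, 0.1915]
tool_rot: [-3.135, -0.186, 0.003]
wrist_force: [0.7, 0.0, 0.9]
gripper_width: 0.003
```

```bash
python3 - <<'E'
from workcell import arm
from h import *
o=arm.get_obs();delta(o,[.642,-.0415,.119])
m=arm.camera_model('wrist');im=arm.get_image('wrist')
cv2.imwrite('pics/w3.png',im[:,:,::-1])
h,s,v=[a.astype(int) for a in cv2.split(cv2.cvtColor(im,cv2.COLOR_RGB2HSV))]
for b in blobs((h>45)&(h<90)&(s>100)&(v>40),(0,0),40): print(b,onz(m,b[0],.074))
E
```

```text
t 6.125 tcp [ 0.6411 -0.0399  0.1915] F [0.7044 0.0346 0.9156] w 0.003283940090162195 q [-0.1667  0.3556  0.3255  1.5424  0.0006  1.2855]
tilt [-0.0017  0.0009 -1.    ] yaw x 0.11857179794294816
shift mm [ 0.8189  1.7852 72.4839]
(array([276.2, 210.8]), np.int32(661), (np.int32(49), np.int32(48))) [ 0.6409 -0.0409  0.074 ]
```

View pics/w3.png

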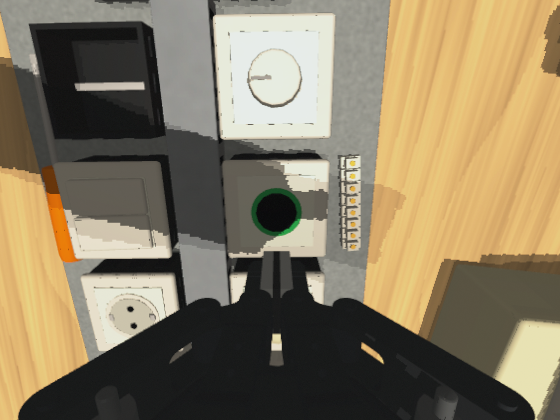

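The lens is at (276,211) in the wrist view, which projects to (0.641, -0.041), about 1 mm from the tool axis. I'll lower to a TCP height of 0.119, which leaves the tips 20 mm off the lens.

Emit:
servo_tool(
  targets=[
    {"translation":[0,1,20],"turn":[0,0,0],"jaw":255},
    {"translation":[0,1,40],"turn":[0,0,0],"jaw":255},
    {"translation":[0,1,58],"turn":[0,0,0],"jaw":255},
    {"translation":[0,1,68],"turn":[0,0,0],"jaw":255},
    {"translation":[0,1,72],"turn":[0,0,0],"jaw":255},
  ],
)

```text
clock: 6.8
tcp_pos: [0.6414, -0.0419, 0.1195]
tool_rot: [-3.136, -0.184, 0.002]
wrist_force: [-0.0, -0.8, 0.5]
gripper_width: -0.003
```

Emit:
servo_tool(
  targets=[
    {"translation":[0,0,0],"turn":[0,0,0],"jaw":255},
    {"translation":[0,0,0],"turn":[0,0,0],"jaw":255},
    {"translation":[0,0,0],"turn":[0,0,0],"jaw":255},
    {"translation":[0,0,0],"turn":[0,0,0],"jaw":255},
    {"translation":[0,0,0],"turn":[0,0,0],"jaw":255},
  ],
)

```text
clock: 7.42
tcp_pos: [0.6419, -0.0424, 0.1205]
tool_rot: [3.136, 0.184, 0.0]
wrist_force: [-0.4, -0.3, -0.2]
gripper_width: -0.002
```

Emit:
servo_tool(
  targets=[
    {"translation":[0,0,0],"turn":[0,0,0],"jaw":255},
    {"translation":[0,0,0],"turn":[0,0,0],"jaw":255},
    {"translation":[0,0,0],"turn":[0,0,0],"jaw":255},
    {"translation":[0,0,0],"turn":[0,0,0],"jaw":255},
    {"translation":[0,0,0],"turn":[0,0,0],"jaw":255},
  ],
)

```text
clock: 8.05
tcp_pos: [0.6418, -0.0424, 0.1203]
tool_rot: [-3.136, -0.184, 0.0]
wrist_force: [0.3, -0.4, -0.3]
gripper_width: -0.001
```

Emit:
servo_tool(
  targets=[
    {"translation":[0,0,0],"turn":[0,0,0],"jaw":255},
    {"translation":[0,0,0],"turn":[0,0,0],"jaw":255},
    {"translation":[0,0,0],"turn":[0,0,0],"jaw":255},
    {"translation":[0,0,0],"turn":[0,0,0],"jaw":255},
    {"translation":[0,0,0],"turn":[0,0,0],"jaw":255},
  ],
)

```text
clock: 8.68
tcp_pos: [0.6418, -0.0423, 0.1203]
tool_rot: [-3.136, -0.184, -0.0]
wrist_force: [-0.2, 0.3, -0.5]
gripper_width: -0.0
```

Emit:
servo_tool(
  targets=[
    {"translation":[0,0,0],"turn":[0,0,0],"jaw":255},
    {"translation":[0,0,0],"turn":[0,0,0],"jaw":255},
    {"translation":[0,0,0],"turn":[0,0,0],"jaw":255},
    {"translation":[0,0,0],"turn":[0,0,0],"jaw":255},
    {"translation":[0,0,0],"turn":[0,0,0],"jaw":255},
  ],
)

```text
clock: 9.3
tcp_pos: [0.6418, -0.0424, 0.1203]
tool_rot: [3.136, 0.184, 0.0]
wrist_force: [-0.5, -0.0, -0.3]
gripper_width: 0.0
```

```bash
python3 - <<'E'
from workcell import arm
from h import *
o=arm.get_obs();delta(o,[.506,.147,.192])
m=arm.camera_model('wrist');im=arm.get_image('wrist')
cv2.imwrite('pics/w4.png',im[:,:,::-1])
cv2.imwrite('pics/s4.png',cv2.resize(arm.get_image('scene')[140:340,160:430,::-1],None,fx=2.9,fy=2.9))
h,s,v=[a.astype(int) for a in cv2.split(cv2.cvtColor(im,cv2.COLOR_RGB2HSV))]
for b in blobs((h>45)&(h<90)&(s>100)&(v>40),(0,0),40): print(b,onz(m,b[0],.074))
E
```

```text
t 9.3 tcp [ 0.6418 -0.0424  0.1203] F [-0.5293 -0.0348 -0.2875] w 0.0004378708245202089 q [-0.1701  0.3666  0.198   1.4022 -0.      1.2837]
tilt [ 0. -0. -1.] yaw x 0.11699772906405442
shift mm [-112.7981 -203.9163  -71.6815]
(array([274.8, 234.9]), np.int32(877), (np.int32(69), np.int32(51))) [ 0.6399 -0.0342  0.074 ]
```

View pics/s4.png

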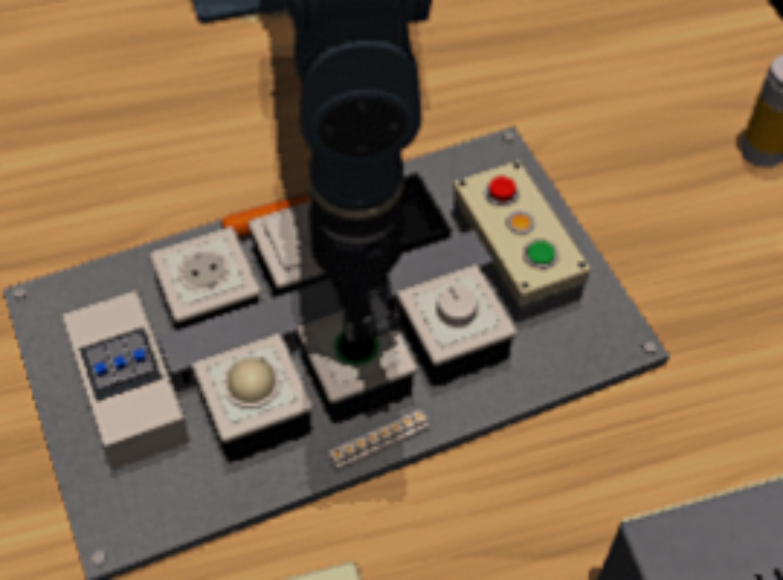

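View pics/w4.png

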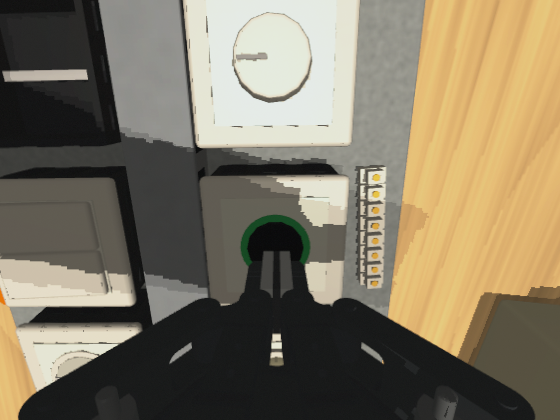

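The tips are over the lens and held for over 2.5 s. In the wrist view they cover the lower part of the ring, so that blob centroid is biased. I'll rise, go over the red button and press it.

Emit:
servo_tool(
  targets=[
    {"translation":[0,0,-30],"turn":[0,0,0],"jaw":255},
    {"translation":[0,0,-72],"turn":[0,0,0],"jaw":255},
    {"translation":[-22,-41,-72],"turn":[0,0,0],"jaw":255},
    {"translation":[-46,-82,-72],"turn":[0,0,0],"jaw":255},
    {"translation":[-69,-124,-72],"turn":[0,0,0],"jaw":255},
  ],
)

```text
clock: 10.02
tcp_pos: [0.5581, 0.0736, 0.1926]
tool_rot: [-3.136, -0.183, -0.001]
wrist_force: [0.1, 0.6, 0.1]
gripper_width: -0.002
```

Emit:
servo_tool(
  targets=[
    {"translation":[-22,-40,0],"turn":[0,0,0],"jaw":255},
    {"translation":[-40,-73,0],"turn":[0,0,0],"jaw":255},
    {"translation":[-44,-80,0],"turn":[0,0,0],"jaw":255},
    {"translation":[-44,-80,0],"turn":[0,0,0],"jaw":255},
    {"translation":[-44,-80,0],"turn":[0,0,0],"jaw":255},
  ],
)

```text
clock: 10.65
tcp_pos: [0.5065, 0.1462, 0.1923]
tool_rot: [3.136, 0.182, 0.001]
wrist_force: [-0.5, 0.3, 0.7]
gripper_width: 0.002
```

```bash
python3 - <<'E'
from workcell import arm
from h import *
o=arm.get_obs();delta(o,[.506,.1475,.120])
m=arm.camera_model('wrist');im=arm.get_image('wrist')
cv2.imwrite('pics/w5.png',im[:,:,::-1])
h,s,v=[a.astype(int) for a in cv2.split(cv2.cvtColor(im,cv2.COLOR_RGB2HSV))]
for b in blobs(((h<6)|(h>172))&(s>150)&(v>70),(0,0),60): print(b,onz(m,b[0],.086))
E
```

```text
t 10.65 tcp [0.5065 0.1462 0.1923] F [-0.5324  0.3001  0.7142] w 0.0017890084321639168 q [ 0.154   0.048  -0.0279  1.4945 -0.0005  1.609 ]
tilt [ 0.0005 -0.0004 -1.    ] yaw x 0.11576269280293389
shift mm [-0.3963 -1.4027 72.2834]
(array([274.6, 211.7]), np.int32(961), (np.int32(34), np.int32(36))) [0.505  0.1479 0.086 ]
```

View pics/w5.png

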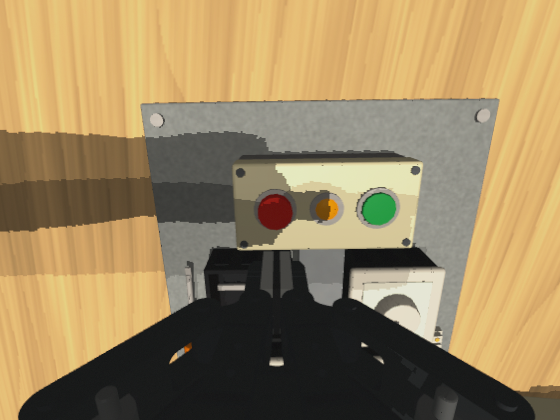

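The red button, at (275,212) in the image, is 1–2 mm from the tool axis. I'll descend and press.

Emit:
servo_tool(
  targets=[
    {"translation":[-1,-1,20],"turn":[0,0,0],"jaw":255},
    {"translation":[-1,-1,45],"turn":[0,0,0],"jaw":255},
    {"translation":[-1,-1,65],"turn":[0,0,0],"jaw":255},
    {"translation":[-1,-1,73],"turn":[0,0,0],"jaw":255},
    {"translation":[-1,-1,76],"turn":[0,0,0],"jaw":255},
  ],
)

```text
clock: 11.32
tcp_pos: [0.5049, 0.1474, 0.116]
tool_rot: [3.136, 0.182, -0.001]
wrist_force: [-0.2, -0.3, -0.4]
gripper_width: -0.005
```

Emit:
servo_tool(
  targets=[
    {"translation":[0,0,2],"turn":[0,0,0],"jaw":255},
    {"translation":[0,0,4],"turn":[0,0,0],"jaw":255},
    {"translation":[0,0,6],"turn":[0,0,0],"jaw":255},
    {"translation":[0,0,8],"turn":[0,0,0],"jaw":255},
    {"translation":[0,0,9],"turn":[0,0,0],"jaw":255},
  ],
)

```text
clock: 11.95
tcp_pos: [0.5051, 0.148, 0.1081]
tool_rot: [-3.136, -0.184, -0.002]
wrist_force: [-0.4, -0.6, 3.1]
gripper_width: -0.003
```

Emit:
servo_tool(
  targets=[
    {"translation":[0,0,1],"turn":[0,0,0],"jaw":255},
    {"translation":[0,0,2],"turn":[0,0,0],"jaw":255},
    {"translation":[0,0,3],"turn":[0,0,0],"jaw":255},
    {"translation":[0,0,3],"turn":[0,0,0],"jaw":255},
  ],
)

```text
clock: 12.45
tcp_pos: [0.5051, 0.148, 0.1044]
tool_rot: [-3.136, -0.184, -0.001]
wrist_force: [1.8, 0.4, 2.5]
gripper_width: -0.003
```

Emit:
servo_tool(
  targets=[
    {"translation":[0,0,1],"turn":[0,0,0],"jaw":255},
    {"translation":[0,0,2],"turn":[0,0,0],"jaw":255},
    {"translation":[0,0,2],"turn":[0,0,0],"jaw":255},
  ],
)

```text
clock: 12.82
tcp_pos: [0.5051, 0.148, 0.104]
tool_rot: [-3.136, -0.184, -0.003]
wrist_force: [-1.4, -0.6, 9.1]
gripper_width: 0.0
```

Emit:
servo_tool(
  targets=[
    {"translation":[0,0,-10],"turn":[0,0,0],"jaw":255},
    {"translation":[0,0,-40],"turn":[0,0,0],"jaw":255},
    {"translation":[0,0,-80],"turn":[0,0,0],"jaw":255},
    {"translation":[0,0,-120],"turn":[0,0,0],"jaw":255},
    {"translation":[0,0,-140],"turn":[0,0,0],"jaw":255},
  ],
)

```text
clock: 13.45
tcp_pos: [0.505, 0.1479, 0.2443]
tool_rot: [-3.136, -0.184, -0.002]
wrist_force: [0.6, -0.5, 0.1]
gripper_width: 0.007
```

Emit:
servo_tool(
  targets=[
    {"translation":[0,0,0],"turn":[0,0,0],"jaw":255},
    {"translation":[0,0,0],"turn":[0,0,0],"jaw":255},
    {"translation":[0,0,0],"turn":[0,0,0],"jaw":255},
  ],
)

```text
clock: 13.82
tcp_pos: [0.5037, 0.1478, 0.2402]
tool_rot: [3.136, 0.184, -0.006]
wrist_force: [-0.0, 0.5, -0.4]
gripper_width: 0.002
```

```bash
python3 - <<'E'
from workcell import arm
from h import *
o=arm.get_obs();delta(o,[.506,.1475,.120])
cv2.imwrite('pics/w6.png',arm.get_image('wrist')[:,:,::-1])
im=arm.get_image('scene')[:,:,::-1]; im0=cv2.imread('pics/scene0.png')
cv2.imwrite('pics/s6.png',cv2.resize(im[140:340,160:430],None,fx=2.9,fy=2.9))
def bl(c):
    h,s,v=[a.astype(int) for a in cv2.split(cv2.cvtColor(np.ascontiguousarray(c[190:250,310:370]),cv2.COLOR_BGR2HSV))]
    return blobs((h>45)&(h<90)&(s>100)&(v>40),(310,190)),blobs(((h<6)|(h>172))&(s>150)&(v>60),(310,190))
print(bl(im0));print(bl(im))
E
```

```text
t 13.825 tcp [0.5037 0.1478 0.2402] F [-0.0326  0.5493 -0.4187] w 0.001892805497464638 q [0.1576 0.0485 0.0677 1.5938 0.     1.6114]
tilt [-0.0038 -0.0006 -1.    ] yaw x 0.11699745644888658
shift mm [  2.7026   0.5128 120.2036]
([(array([346.3, 225.5]), np.int32(63), (np.int32(10), np.int32(8)))], [(array([332.6, 205.6]), np.int32(52), (np.int32(9), np.int32(8)))])
([(array([346.2, 225.6]), np.int32(63), (np.int32(10), np.int32(8)))], [(array([335.3, 204.3]), np.int32(9), (np.int32(4), np.int32(4))), (array([331.2, 207.5]), np.int32(12), (np.int32(5), np.int32(4)))])
```

View pics/w6.png

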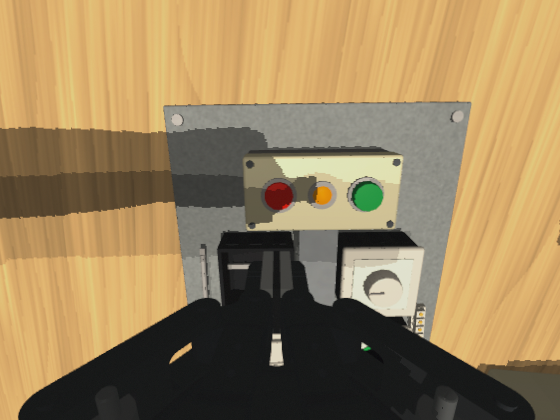

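View pics/s6.png

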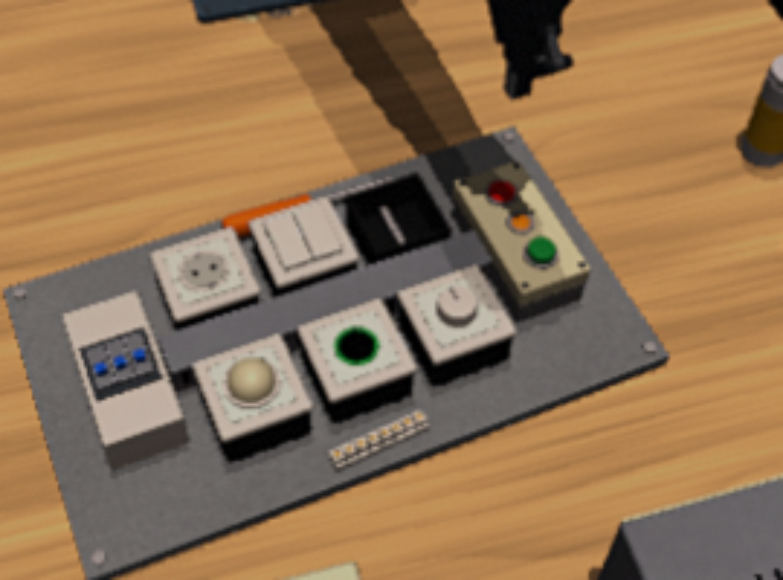

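The green button is back at its starting pixel (346,226), so it is out. Red was felt to its hard stop, the loose things are where they were, and the arm is clear. I'll hand in.

```bash
python3 -c "
from workcell import arm
print(arm.hand_in())"
```

```text
the job is handed in; nothing more can be done
None
```

I ran the whole function test and handed it in at about 14 s of the 48 s allowed. No verdict is reported.

- **Green button:** I pushed it in with the shut fingertips to the hard stop. The TCP stopped at 0.104 m, as worked out beforehand, with about 9 N on the wrist.
- **Lens:** I held the fingertips about 21 mm above it and 1–2 mm off its axis, for at least 2.5 s. The wrist force stayed within noise.
- **Red button:** I pushed it in to the hard stop, again at 0.104 m and about 9 N, then rose to a TCP height of 0.24 m, clear of everything.

**Last checks:**
- The green button is back at its starting pixel in the scene view, so it is out.
- The screwdriver, terminal strip and empty box look unmoved in that same view, judged by eye. I did not look again at the spare box, carton and tape roll. Only part of the spray can was in the crop. The arm did not go near any of these.

**Two checks gave poor readings:**
- While I held over the lens, the wrist-camera centre of the ring read about 8 mm off because the fingers hid part of it. I relied on the unobstructed measurement taken just before.
- In the last scene picture the arm's shadow broke up the red button's colour blob, so I relied on the felt hard stop and the green button's position.

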